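# Drive pressed bars out of their mould and start the hotplate

### The job

Pressed ceramic bars are stuck in the bores of the aluminium mould. With the drift rod, push every bar out from the blue inlet side onto the mould's steel shelf (do not pull at a bar with the gripper while it is still in its bore), then lay all the bars flat on the hotplate's square white plate, side by side and not stacked, and put the drift rod back lying on the green mat. Once all the bars are on the plate, press the green start button fully down and let it go; leave the vials and the beaker alone.

Things in the scene. Friction and masses are not known exactly. Their poses are not given: they have to be found in the camera images.
- mould: Fixed aluminium bar mould; origin: centre of the underside of its bore block, 190 mm (x) by 70 mm (y, -35 to +35) by 67 mm high; dark cross-bars (to 76 mm) and brass plungers (to 86 mm) on top at y = +20. Three through bores along y at x = -60, 0, +60 mm, axes 40 mm above the bench, inlet at the blue -y face, outlet at +y. A bar is wholly out once its centre is beyond y = +65 mm.
- shelf (a point): Centre of the top of the open steel shelf at the mould's outlet side (mould y = +73 mm), 24 mm above the bench; the shelf runs from y = +35 to +110 mm over the mould's whole width and ends in a wall 20 mm high and 5 mm thick. Axes as the mould.
- plunger1 (a joint): Lift in m of the brass spring plunger in the roof of bore 1 (each bore has one, at mould y = +20 mm, pressing on its bar with about 6 N, so that a bar is tight and takes roughly 7 to 13 N of push to move): about 0 with a bar under it, -0.002 with none.
- bore0 (a point): Centre of the 24 mm square inlet hole of bore 0 in the blue face (mould x = -60 mm, y = -35, z = 40). Axes as the mould: the bore runs along +y, the push direction. Behind the 5 mm thick blue face the bore is 31 mm wide and high (floor 26 mm above the bench), so a bar can leave only at the outlet; a 14 mm slot in its roof shows whether a bar is inside.
- bore1 (a point): Centre of the 24 mm square inlet hole of bore 1 in the blue face (mould x = 0 mm, y = -35, z = 40). Axes as the mould: the bore runs along +y, the push direction. Behind the 5 mm thick blue face the bore is 31 mm wide and high (floor 26 mm above the bench), so a bar can leave only at the outlet; a 14 mm slot in its roof shows whether a bar is inside.
- bore2 (a point): Centre of the 24 mm square inlet hole of bore 2 in the blue face (mould x = 60 mm, y = -35, z = 40). Axes as the mould: the bore runs along +y, the push direction. Behind the 5 mm thick blue face the bore is 31 mm wide and high (floor 26 mm above the bench), so a bar can leave only at the outlet; a 14 mm slot in its roof shows whether a bar is inside.
- bar0: Terracotta-coloured pressed bar, 28 x 60 x 28 mm (x, y, z), 60 mm along its y; origin at its centre; about 100 g. Starts in bore 0 with its ends 1 to 9 mm inside the faces. May be absent.
- bar1: Terracotta-coloured pressed bar, 28 x 60 x 28 mm (x, y, z), 60 mm along its y; origin at its centre; about 100 g. Starts in bore 1 with its ends 1 to 9 mm inside the faces. May be absent.
- bar2: Terracotta-coloured pressed bar, 28 x 60 x 28 mm (x, y, z), 60 mm along its y; origin at its centre; about 100 g. Starts in bore 2 with its ends 1 to 9 mm inside the faces. May be absent.
- drift: Loose drift rod, about 200 g. Orange square handle 60 mm long and 30 x 30 mm, origin at the handle's centre, handle along the rod's x axis (-30 to +30 mm); a straight steel rod of 14 mm diameter runs on from it along +x, its tip at x = +125 mm. Starts lying on the green mat, pointing more or less along world +y. Balances about 6 mm ahead of the origin.
- mat: Fixed thin green mat, 130 mm (x) by 230 mm (y), 3 mm thick, where the drift rod lives; origin at the centre of its underside.
- hotplate: Fixed white laboratory hotplate; origin on the bench under the centre of its square plate. Housing 200 x 200 mm, 70 mm high, with the white plate on it; in front (x = -190 to -100 mm) a lower control panel 45 mm high with a dark face, a small display, a grey knob (63 mm high) at x = -145, y = +60 mm and the start button.
- plate (a point): Centre of the top face of the hotplate's white plate, 85 mm above the bench. The plate is 180 x 180 mm, its edges along the hotplate's x and y axes.
- start_top (a point): Centre of the top of the green start button (28 mm across) at the hotplate's x = -145, y = -55 mm; it is pressed straight down.
- start (a joint): Travel of the start button in m: 0 released, 0.006 fully down; a spring of about 5 N when fully down returns it.
- vial_a: Bystander: capped amber vial 30 mm across, 75 mm high, standing on the bench beyond the mould; origin under its centre.
- vial_b: Bystander: a second such vial.
- beaker: Bystander: glass beaker 70 mm across, 90 mm high; origin under its centre.

How it is judged:
By the outcome, as a careful person would: the job done as asked, in the order asked, and still so for the second after the job is handed in, with the robot touching nothing.
Of bar0, bar1, bar2 only 2 to 3 are there at a start; the rules pass over those that are not, and their reading is None.
At some moment in a run one of drift may be knocked a few centimetres aside while the robot is not near it.
Once in a run the grip may slacken for a moment while it holds something.
It also fails if it takes over 210 s, if anything falls off the work surface, if the arm or the gripper's body presses on something with over 40 N, if the wrist force passes 120 N, or if a joint passes its speed limit or range.

### The arm

A 6-joint arm with a two-finger parallel gripper is mounted at the origin on the work surface. World frame = base frame: x ahead of the robot, y to its left, z up, the work surface at z = 0. Lengths are in mm, angles in rad, forces in N, time in s.
With the tool pointing down it reaches from about 300 to 775 mm from the base axis. Payload 14.6 kg.
Tool frame: the origin (TCP) lies at the very end of the fingers, on their centre line; the grasp point (between the pads) lies 19 mm behind it; z points along the fingers, y is the line along which they close (so a half turn about z gives the same grasp; the last joint's range is limited). The gripper opens to 94 mm and grips with 3 to 60 N. Pads are 16 mm wide; open, the fingers measure 119 mm over their backs; the gripper's body (75 mm by 177 mm) begins 78 mm behind the grasp point.
Start: joints at [1.127, 0.3, 1.521, -0, 1.321, -0.067], TCP at [202.367, 511.407, 205.446] pointing down, gripper open.
Joint ranges: [-3.03, 3.03], [-0.79, 2.21], [0.23, 2.52], [-1.04, 4.18], [0, 3.07], [-2.55, 2.55]. Speed limits (rad/s): [2.22, 2.22, 2.57, 3.14, 3.14, 3.14].

### API

Orientations are given as [roll, pitch, yaw] about the fixed x, y, z axes, in that order (R = Rz(yaw) Ry(pitch) Rx(roll)).
In Python, from cell import manip, optics gives the robot as it stands.
- The arm moves only by the shell command python3 -m crank 'ROWS' [FORCE]. ROWS is JSON, a list of rows, each a list of 7 numbers: the opening in per cent of the stroke, from 0 (shut) to 100 (fully open), then the shift along the tool's x, y, z in mm, then the turn, a rotation vector about the tool's x, y, z in rad. A call has 1 to 10 rows; each row is the pose to reach, as a shift and turn from the pose commanded when the call began, along the tool's axes at that moment; what a row does not reach only later rows make up. A row lasts 1/10 s, in which the tool goes at most 50 mm and 8.59 degrees, less where a joint would pass 70% of its speed; a pose out of reach is approached as far as the arm can. A call with a gripper value outside its range is refused whole. The fingers move at their own pace and stop on an object; FORCE is the grip in N (left out, the last holds). Time passes only in rows, so rows that repeat a pose let the fingers close. It gives the time, the measured TCP pose, the force, the opening and the grip force at its end, in the units of the state.
- manip.read_state(): the state, without advancing time (a new reading comes with each control period).
- optics.camera(name): name is "scene" or "top"; returns (picture, depth): 400x640x3 uint8, red, green, blue; 400x640 float32, mm along the optical axis (not along the pixel's ray), 0 where there is no reading.
- optics.calibration(name): a dict with "camera_matrix" (3x3 intrinsics, pixels), "k1" (the pictures are not rectified: a ray, as slopes to the right and down, at radius r is drawn at 1 + k1 r^2 times it, then the intrinsics apply), "R" (3x3) and "t" (3): a world point X has camera coordinates R X + t. Camera axes: x right, y down, z forward; pixel columns grow to the right and rows downward; lengths in mm; the calibration is good to about 2 mm. A picture is of the moment at which its call begins. calibration takes no time and is no camera call.
- manip.sign_off(): hands the job in; it is judged then, once.
The state is a dict: "clock": time; "joints": joint angles; "qd": joint speeds; "effort": joint torques, N m; "eef_pos": TCP position; "eef_rot": TCP orientation; "wrist_force": force on the tool from outside, world axes, zero at the start; "moment": the same for the moment, N m; "finger_gap": finger opening in mm; "finger_force": force on a finger pad.
Only numpy, scipy, OpenCV 4.12 (cv2) and the standard library are available. Lean on these libraries where they do the work, as an engineer would, in place of code of your own. Each camera call takes 0.05 s, during which the arm holds its last target. There are 200 camera calls.

## Working session

There is one attempt and no reset: what is moved stays moved. The work goes in short steps, Python scripts to look and compute and a shell command to move; the robot and the scene stay as the last step left them, time stands still between calls to the robot, and variables do not carry over. Pictures are saved under pics/ and viewed, at most 14 in all, crops included, and the job is handed in when it is done.

```bash
ls; mkdir -p pics
python3 - <<'E'
from cell import manip, optics
import cv2, numpy as np
print(manip.read_state())
for n in("scene","top"):
    p,d=optics.camera(n); cv2.imwrite(f"pics/{n}0.png",p[:,:,::-1]); np.savez(f"{n}0.npz",p=p,d=d); print({k:np.round(v,3).tolist() if k!='k1' else v for k,v in optics.calibration(n).items()})
E
```

```text
pics
{'clock': 0.0, 'joints': array([ 1.12738579e+00,  3.00455294e-01,  1.52156763e+00, -4.22804268e-05,
        1.32069465e+00, -6.66116903e-02]), 'qd': array([ 0.00191304,  0.00067657,  0.00096438, -0.0004216 , -0.00052718,
        0.00173525]), 'effort': array([ 2.44568961e-03, -5.31792426e+01, -3.52738631e+01,  7.09601655e-02,
        2.43238185e-02, -9.08681454e-05]), 'eef_pos': array([202.27890647, 511.17619912, 204.90069115]), 'eef_rot': array([-3.14046751e+00, -3.40145404e-05,  2.76480427e+00]), 'wrist_force': array([0.19527342, 0.48687962, 0.26307073]), 'moment': array([-0.03454112,  0.03303247,  0.00630742]), 'finger_force': 0.0, 'finger_gap': 93.96014572864219}
{'camera_matrix': [[368.199, 0.0, 316.106], [0.0, 368.199, 198.25], [0.0, 0.0, 1.0]], 'k1': -0.01842041714626941, 'R': [[0.808, 0.589, 0.013], [0.34, -0.449, -0.826], [-0.481, 0.672, -0.563]], 't': [-411.437, -169.429, 1192.168]}
{'camera_matrix': [[393.612, 0.0, 320.689], [0.0, 393.612, 197.59], [0.0, 0.0, 1.0]], 'k1': -0.09939143905545185, 'R': [[-0.1, -0.995, 0.002], [-0.973, 0.097, -0.208], [0.207, -0.022, -0.978]], 't': [-18.035, 569.477, 835.69]}
```

View pics/scene0.png

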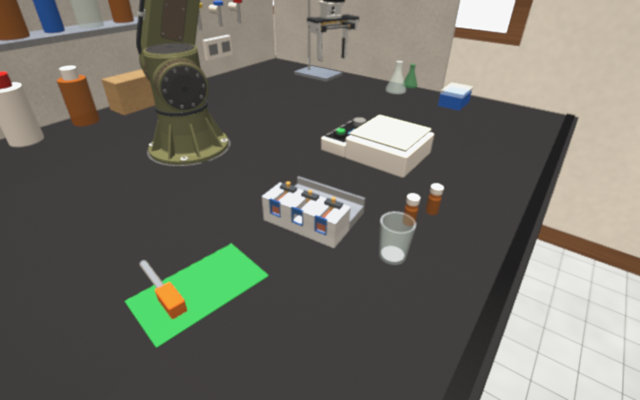

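View pics/top0.png

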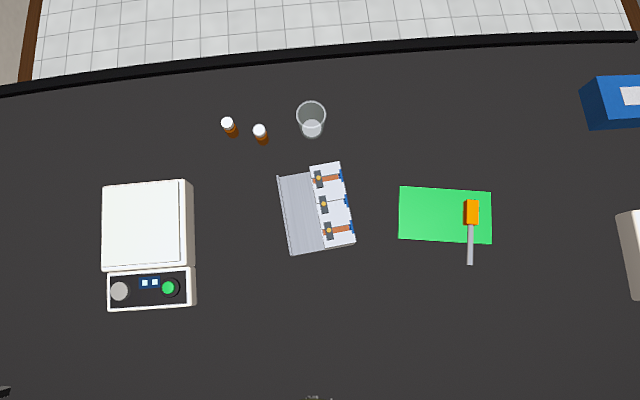

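```bash
cat > h.py <<'E'
from cell import manip, optics
import cv2, numpy as np
def cloud(n,p=None,d=None):
    if p is None: p,d=optics.camera(n)
    c=optics.calibration(n); K=np.array(c["camera_matrix"]); 
    v,u=np.mgrid[0:400,0:640].astype(float)
    uv=np.stack([u.ravel(),v.ravel()],1)[:,None]
    xy=cv2.undistortPoints(uv,K,np.array([c["k1"],0,0,0,0.]))[:,0].reshape(400,640,2)
    P=np.dstack([xy*d[...,None],d])
    W=(P-np.array(c["t"]))@np.array(c["R"]); W[d<=0]=np.nan
    return p,W
def proj(n,X):
    c=optics.calibration(n); R=np.array(c["R"])
    return cv2.projectPoints(np.atleast_2d(np.float64(X)),cv2.Rodrigues(R)[0],np.float64(c["t"]),np.array(c["camera_matrix"]),np.array([c["k1"],0,0,0,0.]))[0][:,0]
def hsv(p): return cv2.cvtColor(p,cv2.COLOR_RGB2HSV).astype(int)
def rect(W,m):
    q=W[m]; q=q[~np.isnan(q).any(1)]
    r=cv2.minAreaRect(q[:,:2].astype(np.float32)); return len(q),np.round(r[0],1),np.round(r[1],1),round(r[2],2),np.round(np.nanmedian(q[:,2]),1)
E
cat > m.py <<'E'
from h import *
for n in("top","scene"):
    f=np.load(n+"0.npz"); p,W=cloud(n,f["p"],f["d"]); H=hsv(p); h,s,v=H[...,0],H[...,1],H[...,2]
    x,y,z=W[...,0],W[...,1],W[...,2]
    ws=(x>150)&(x<900)&(y>-500)&(y<500)&(z>-10)
    g=(h>50)&(h<75)&(s>120)&ws
    print(n,"mat",rect(W,g&(z<15)))
    print("btn",rect(W,g&(z>30)))
    o=(h<20)&(h>8)&(s>200)&(v>150)&ws&(y<-120)
    print("handle all",rect(W,o),"top",rect(W,o&(z>26)))
    i=np.argwhere(o); 
    mh=(y<0)&(y>-200)&ws
    print("plate",rect(W,ws&(y>150)&(z>80)&(z<90)))
    print("mouldtop",rect(W,mh&(z>62)&(z<71)),"shelf",rect(W,(y<150)&(y>-200)&ws&(z>20)&(z<28)))
    b=(h>100)&(h<125)&(s>130)&ws&(y>-200)&(y<150)
    print("blue",rect(W,b))
    t=(h<16)&(s>90)&ws&(y>-120)&(y<150)&(x<650)
    for k,c in enumerate(cv2.connectedComponentsWithStats(t.astype(np.uint8))[2][1:]): print("terra",c)
    k,l,st,_=cv2.connectedComponentsWithStats(t.astype(np.uint8))
    for j in range(1,k):
        if st[j,4]>15: print(rect(W,l==j))
    print('rod',rect(W,ws&(y<-170)&(s<60)&(v>90)&(z>3)&(z<40)&(y>-450)&(x<600)))
E
python3 m.py
```

```text
top mat (4393, array([ 505.4, -373.8]), array([232.9, 132.6]), 80.44, np.float64(2.1))
btn (138, array([397.2, 281.7]), array([30.1, 26.2]), 85.3, np.float64(66.1))
handle all (74, array([ 501.8, -427.8]), array([28.1, 59.8]), 79.33, np.float64(31.9)) top (73, array([ 501.8, -427.8]), array([28.1, 59.8]), 79.33, np.float64(31.9))
plate (6135, array([542.4, 334.3]), array([180.4, 182.1]), 89.08, np.float64(84.4))
mouldtop (1891, array([621.5, -90.3]), array([337.5,  72.4]), 5.98, np.float64(66.2)) shelf (2714, array([610.4,  -8.4]), array([351.7, 228.8]), 11.23, np.float64(23.5))
blue (95, array([ 558.5, -133.5]), array([160.3,  13.6]), 4.62, np.float64(66.4))
terra [322 175  16   7  71]
terra [313 179   3   4  10]
terra [332 226  13   7  64]
terra [323 230   3   5  11]
(71, array([611.7, -98.6]), array([14.5, 39.4]), 14.02, np.float64(53.1))
(64, array([ 489.9, -106.5]), array([12.1, 26.3]), 7.34, np.float64(53.6))
rod (230, array([ 424.9, -414.6]), array([15.5, 94.4]), 81.29, np.float64(22.2))
scene mat (5923, array([ 505.5, -372.7]), array([233.4, 138.1]), 80.2, np.float64(3.3))
btn (44, array([393.4, 302.1]), array([23.5, 78.5]), 18.67, np.float64(66.1))
handle all (340, array([ 506.9, -433.8]), array([27.8, 55.3]), 80.78, np.float64(33.1)) top (311, array([ 506.9, -433.8]), array([27.8, 55.3]), 80.78, np.float64(33.3))
plate (1567, array([544.8, 331.5]), array([183.7, 179.6]), 88.98, np.float64(86.0))
mouldtop (1513, array([624.3, -92.4]), array([338.2,  75.2]), 6.17, np.float64(67.3)) shelf (866, array([623.3, -17.7]), array([368.9, 223. ]), 11.86, np.float64(24.6))
blue (131, array([ 553.8, -133.8]), array([142.3,   5.6]), 5.51, np.float64(63.0))
terra [285 193   1   1   1]
terra [280 195   4   3   5]
terra [323 209   8   8  21]
terra [324 229   1   1   1]
(21, array([604.8, -93. ]), array([ 5.4, 29.5]), 4.38, np.float64(55.0))
rod (245, array([ 427.9, -414.5]), array([19.1, 93.8]), 78.39, np.float64(24.7))
```

Run:
```python
import cv2
a=cv2.imread('pics/top0.png')[140:270,260:500]; b=cv2.imread('pics/scene0.png')[160:330,120:380]
a=cv2.resize(a,None,fx=2.2,fy=2.2,interpolation=2); b=cv2.resize(b,(a.shape[1],300),interpolation=2)
cv2.imwrite('pics/crop1.png',cv2.vconcat([a,b]))
```

```text
(no output)
```

View pics/crop1.png

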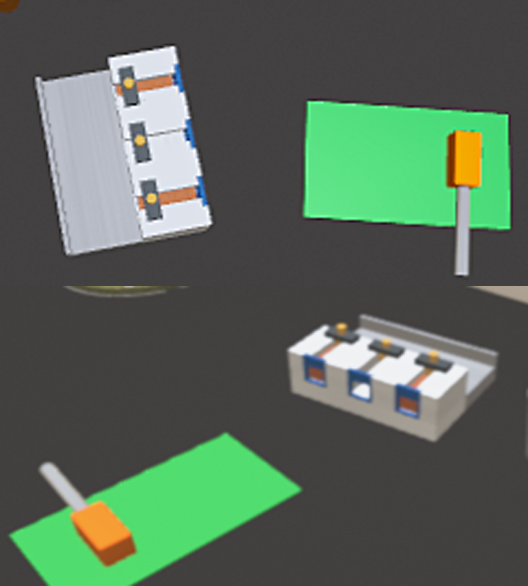

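```bash
cat > m2.py <<'E'
from h import *
for n in("top","scene"):
    f=np.load(n+"0.npz"); p,W=cloud(n,f["p"],f["d"]); H=hsv(p); h,s,v=H[...,0],H[...,1],H[...,2]
    x,y,z=W[...,0],W[...,1],W[...,2]
    for nm,m in dict(block=(z>60)&(z<72),shelf=(z>20)&(z<28),wall=(z>40)&(z<48)).items():
        m=m&(x>430)&(x<670)&(y>-170)&(y<50)
        k,l,st,_=cv2.connectedComponentsWithStats(m.astype(np.uint8)); j=1+np.argmax(st[1:,4])
        print(n,nm,rect(W,l==j))
    pl=(h>13)&(h<30)&(s>130)&(z>76)&(x>430)&(x<670)&(y>-170)&(y<50)
    k,l,st,_=cv2.connectedComponentsWithStats(pl.astype(np.uint8))
    for j in range(1,k): print('plunger',rect(W,l==j)[:3])
    o=(h<25)&(h>5)&(s>150)&(v>120)&(y<-250)
    q=W[o&(z>31)]; print('handle',len(q),q.mean(0), rect(W,o&(z>31)))
    r=(y<-250)&(s<60)&(v>90)&(z>15)&(z<40)&(x<480); q=W[r][:,:2]
    print('rod',cv2.fitLine(q.astype(np.float32),cv2.DIST_HUBER,0,.01,.01).ravel(),q.min(0))
E
python3 m2.py
cat > goal.py <<'E'
import sys,numpy as np
from scipy.spatial.transform import Rotation as Ro
from cell import manip
s=manip.read_state(); R0=Ro.from_euler('xyz',s['eef_rot'])
x,y,z,yaw=map(float,sys.argv[1:5])
R1=Ro.from_euler('xyz',[np.pi,0,np.radians(yaw)])
print('at',np.round(s['eef_pos'],1),np.round(np.degrees(s['eef_rot']),2),'gap',round(s['finger_gap'],1),'t',round(s['clock'],1),'j',np.round(s['joints'],2))
print('shift',np.round(R0.inv().apply(np.array([x,y,z])-s['eef_pos']),1),'rot',np.round((R0.inv()*R1).as_rotvec(),3))
E
python3 goal.py 504 -430 180 170
```

```text
top block (1839, array([548.9, -98.1]), array([190.9,  70.2]), 5.13, np.float64(66.2))
top shelf (2526, array([542.7, -29.7]), array([190.8,  83.2]), 5.17, np.float64(23.4))
top wall (183, array([538.4,  14. ]), array([190.4,   5.3]), 5.07, np.float64(43.3))
plunger (14, array([605.5, -73.8]), array([6.8, 8.3]))
plunger (14, array([546.1, -79.1]), array([6.6, 7.8]))
plunger (15, array([486.5, -84. ]), array([6.6, 8.8]))
handle 226 [ 503.07131397 -428.7006263    32.70440039] (226, array([ 501.5, -428.6]), array([29.8, 59.5]), 79.21, np.float64(32.5))
rod [ 1.8714422e-01  9.8233247e-01  3.8246689e+02 -6.4546460e+02] [ 240.03031655 -827.52968807]
scene block (1425, array([ 551., -100.]), array([191.5,  73.7]), 5.42, np.float64(67.3))
scene shelf (742, array([548.5, -60.1]), array([189.9, 153.7]), 5.4, np.float64(24.6))
scene wall (185, array([542.1,  12.1]), array([189. ,   9.6]), 5.08, np.float64(43.7))
plunger (15, array([490.2, -87.4]), array([ 7.1, 10. ]))
plunger (6, array([550.2, -83.4]), array([2.3, 2.6]))
plunger (11, array([609.6, -77.6]), array([4.4, 7.3]))
handle 441 [ 506.36514267 -432.39450423   33.60665294] (441, array([ 504.9, -432.1]), array([29.3, 58.5]), 79.51, np.float64(33.7))
rod [ 9.92894292e-01 -1.18999675e-01  2.44712646e+02 -3.95838867e+02] [-557.8689942  -428.67379342]
at [202.3 511.2 204.9] [-179.94   -0.    158.41] gap 93.8 t 0.1 j [ 1.13  0.3   1.52 -0.    1.32 -0.07]
shift [-626.9 -764.1   25.7] rot [-0.001 -0.    -0.202]
```

```bash
R='[60,-313,-382,0,0,0,-0.1]'; python3 -m crank '[[60,-313,-382,0,0,0,-0.1],[60,-313,-382,0,0,0,-0.1],[60,-313,-382,0,0,0,-0.1],[60,-313,-382,0,0,0,-0.1],[60,-313,-382,0,0,0,-0.1],[60,-313,-382,0,0,0,-0.1],[60,-313,-382,0,0,0,-0.1],[60,-313,-382,0,0,0,-0.1],[60,-313,-382,0,0,0,-0.1],[60,-313,-382,0,0,0,-0.1]]' 40; python3 goal.py 503 -430 120 169.3
```

```text
clock: 1.1
eef_pos: [352.9, 38.8, 205.6]
eef_rot: [3.141, 0.001, 2.864]
wrist_force: [1.0, 0.8, 0.4]
finger_gap: 56.6
finger_force: 0.0
at [352.9  38.8 205.6] [1.7999e+02 3.0000e-02 1.6411e+02] gap 56.6 t 1.1 j [ 0.01 -0.15  2.01 -0.    1.29 -1.29]
shift [-272.7 -409.8   85.7] rot [ 0.     0.001 -0.091]
```

```bash
python3 -m crank '[[60,-273,-410,0,0,0,-0.09],[60,-273,-410,0,0,0,-0.09],[60,-273,-410,0,0,0,-0.09],[60,-273,-410,0,0,0,-0.09],[60,-273,-410,0,0,0,-0.09],[60,-273,-410,0,0,0,-0.09],[60,-273,-410,0,0,0,-0.09],[60,-273,-410,0,0,0,-0.09],[60,-273,-410,0,0,0,-0.09],[60,-273,-410,0,0,0,-0.09]]'; python3 -m crank '[[60,0,0,40,0,0,0],[60,0,0,85,0,0,0],[60,0,0,85,0,0,0]]'; python3 goal.py 503 -430 6 169.3
python3 - <<'E'
from h import *
p,W=cloud("top"); cv2.imwrite("pics/t1.png",p[120:300,360:560,::-1].repeat(3,0).repeat(3,1))
p,W=cloud("scene"); cv2.imwrite("pics/s1.png",p[200:350,100:300,::-1].repeat(3,0).repeat(3,1))
E
```

```text
clock: 2.1
eef_pos: [503.5, -430.2, 204.7]
eef_rot: [3.141, -0.001, 2.954]
wrist_force: [0.3, 0.3, 0.1]
finger_gap: 56.2
finger_force: 0.0
clock: 2.4
eef_pos: [501.2, -426.1, 113.8]
eef_rot: [3.136, -0.009, 2.954]
wrist_force: [-0.7, -0.7, 0.9]
finger_gap: 56.4
finger_force: 0.0
at [ 501.2 -426.1  113.8] [179.66  -0.53 169.28] gap 56.4 t 2.4 j [-0.76  0.63  1.27  0.    1.26 -2.14]
shift [ -3.5  -4.1 107.7] rot [ 0.006 -0.009 -0.   ]
```

View pics/s1.png

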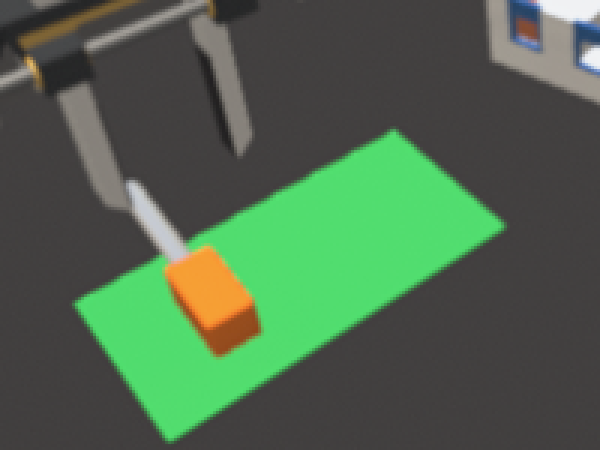

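The fingers hover over the orange handle (around pixel 170–250 in the crop), straddling it; the drift is unmoved.

```bash
python3 -m crank '[[60,0,0,40,0,0,0],[60,0,0,75,0,0,0],[60,0,0,95,0,0,0],[60,0,0,113,0,0,0],[60,0,0,113,0,0,0]]' ; python3 -m crank '[[0,0,0,0,0,0,0],[0,0,0,0,0,0,0],[0,0,0,0,0,0,0],[0,0,0,0,0,0,0],[0,0,0,0,0,0,0],[0,0,0,0,0,0,0]]' 45;  python3 -m crank '[[0,0,0,-20,0,0,0],[0,0,0,-60,0,0,0],[0,0,0,-90,0,0,0],[0,0,0,-90,0,0,0],[0,0,0,-90,0,0,0]]' 45
python3 - <<'E'
from h import *
p,W=cloud("top"); cv2.imwrite("pics/t2.png",p[:,:,::-1]); 
q,W=cloud("scene"); cv2.imwrite("pics/s2.png",cv2.vconcat([q[100:350,100:350,::-1].repeat(2,0).repeat(2,1)]))
E
python3 goal.py 503 -430 6 169.3
```

```text
clock: 3.0
eef_pos: [503.7, -428.0, 8.1]
eef_rot: [-3.142, -0.0, 2.955]
wrist_force: [-0.3, 0.4, 0.3]
finger_gap: 56.3
finger_force: 0.0
clock: 3.6
eef_pos: [503.9, -428.5, 8.8]
eef_rot: [-3.14, 0.002, 2.955]
wrist_force: [-0.2, 0.5, 6.4]
finger_gap: 30.0
finger_force: 45.0
clock: 4.1
eef_pos: [503.3, -427.8, 97.3]
eef_rot: [3.142, 0.0, 2.955]
wrist_force: [-0.4, 0.4, -3.2]
finger_gap: 29.6
finger_force: 45.0
at [ 502.8 -427.4   95.7] [ 1.7992e+02 -1.3000e-01  1.6930e+02] gap 29.7 t 4.2 j [-0.76  0.64  1.28  0.    1.22 -2.14]
shift [-0.8 -2.6 89.7] rot [ 0.001 -0.002 -0.   ]
```

View pics/s2.png

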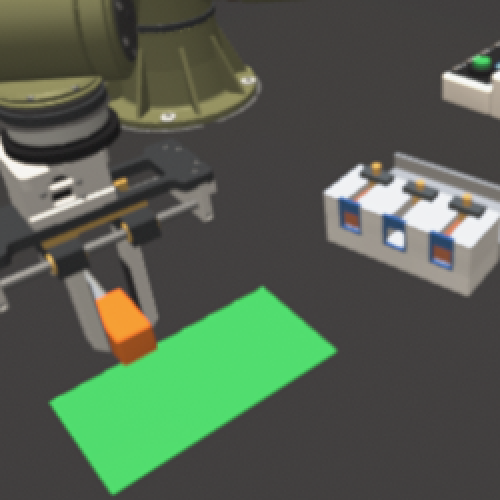

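The drift is held level, gripped around the middle of its handle and clear of the mat; terracotta shows in the left and right inlets, and the middle inlet is empty.

```bash
python3 goal.py 506.5 -284.2 97 95.2
```

```text
at [ 502.8 -427.4   95.7] [ 1.7992e+02 -1.3000e-01  1.6930e+02] gap 29.7 t 4.2 j [-0.76  0.64  1.28  0.    1.22 -2.14]
shift [ 23.  141.4  -1. ] rot [-0.    -0.003  1.293]
```

```bash
python3 -m crank '[[0,23,141,0,0,0,1.293],[0,23,141,0,0,0,1.293],[0,23,141,0,0,0,1.293],[0,23,141,0,0,0,1.293],[0,23,141,0,0,0,1.293],[0,23,141,0,0,0,1.293],[0,23,141,0,0,0,1.293],[0,23,141,0,0,0,1.293],[0,23,141,0,0,0,1.293],[0,23,141,0,0,0,1.293]]'; python3 -m crank '[[0,0,0,0,0,0,0],[0,0,0,0,0,0,0]]'; python3 goal.py 506.5 -284.2 29.5 95.2
cat > drift.py <<'E'
from h import *
# drift estimate from both cameras: handle top pts & rod
for n in("top","scene"):
    p,W=cloud(n); H=hsv(p); h,s,v=H[...,0],H[...,1],H[...,2]; x,y,z=W[...,0],W[...,1],W[...,2]
    st=manip.read_state(); T=st['eef_pos']; a=st['eef_rot'][2]
    near=np.hypot(x-T[0],y-T[1])<170
    ex=np.array([np.cos(a),np.sin(a)]); ey=np.array([-ex[1],ex[0]])
    d=W[...,:2]-T[:2]; al=d@ex; ac=d@ey
    o=(h<25)&(h>5)&(s>150)&near&(abs(ac)<30)&(al<45)
    q=W[o]; print(n,'handle n',len(q),'along',np.percentile(al[o],[1,99]).round(1),'across',np.percentile(ac[o],[2,98]).round(1),'ztop',np.percentile(q[:,2],95).round(1))
    r=near&(s<70)&(v>60)&(al>45)&(al<140)&(abs(ac)<20)&(z>T[2]-20)
    if r.sum()>10:
        print(' rod n',r.sum(),'tip',np.percentile(al[r],99).round(1),'across near/far',np.median(ac[r&(al<80)]).round(1),np.median(ac[r&(al>100)]).round(1),'z top',np.percentile(z[r&(al<80)],95).round(1),np.percentile(z[r&(al>95)],95).round(1))
    cv2.imwrite(f"pics/{n}_d.png",p[:,:,::-1])
E
python3 drift.py
```

```text
clock: 5.2
eef_pos: [506.5, -284.8, 96.1]
eef_rot: [-3.14, -0.001, 1.66]
wrist_force: [0.3, 1.2, -1.7]
finger_gap: 29.4
finger_force: 45.0
clock: 5.4
eef_pos: [506.8, -285.0, 96.9]
eef_rot: [-3.141, -0.001, 1.664]
wrist_force: [0.5, -0.0, -0.7]
finger_gap: 29.7
finger_force: 45.0
at [ 506.8 -285.    96.9] [-1.7995e+02 -3.0000e-02  9.5350e+01] gap 29.7 t 5.4 j [-0.58  0.48  1.54 -0.    1.12 -0.67]
shift [ 0.8 -0.2 67.4] rot [-0.001 -0.001  0.003]
top handle n 21 along [23.7 31.6] across [-13.   -2.5] ztop 121.3
 rod n 257 tip 126.7 across near/far 1.7 1.9 z top 349.1 113.7
scene handle n 422 along [-30.8  26.4] across [-17.8  14.3] ztop 122.4
 rod n 189 tip 124.3 across near/far -5.9 -6.2 z top 114.2 114.2
```

```bash
python3 -m crank '[[0,0.5,0,30,0,0,0],[0,0.5,0,67,0,0,0],[0,0.5,0,67,0,0,0],[0,0.5,0,67,0,0,0]]'; python3 goal.py 506.5 -284.2 30 95.2;python3 drift.py
python3 - <<'E'
import cv2
a=cv2.imread('pics/top_d.png')[160:270,270:430]; b=cv2.imread('pics/scene_d.png')[160:270,200:360]
cv2.imwrite('pics/c3.png',cv2.resize(cv2.hconcat([a,b]),None,fx=2.5,fy=2.5,interpolation=2))
E
```

```text
clock: 5.9
eef_pos: [507.0, -284.7, 31.0]
eef_rot: [-3.141, -0.0, 1.662]
wrist_force: [-0.2, -0.3, -1.4]
finger_gap: 29.8
finger_force: 45.0
at [ 507.  -284.7   31. ] [-1.7997e+02 -2.0000e-02  9.5240e+01] gap 29.8 t 5.9 j [-0.57  0.57  1.58 -0.    1.   -0.67]
shift [ 0.5 -0.5  1. ] rot [-0.    -0.     0.001]
top handle n 15 along [26.2 32.8] across [-12.6  -4.7] ztop 55.8
 rod n 226 tip 127.3 across near/far 2.3 2.6 z top 287.4 48.6
scene handle n 367 along [-30.5  26.2] across [-16.6  14.2] ztop 57.3
 rod n 38 tip 123.1 across near/far -7.2 -8.0 z top 93.1 43.0
```

View pics/c3.png

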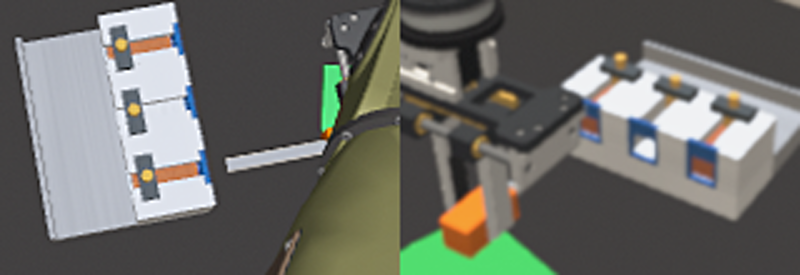

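The rod points straight at the near bore (bore 0), level and in line with its slot.

```bash
python3 -m crank '[[0,10,0,0.5,0,0,0],[0,18,0,0.5,0,0,0],[0,24,0,0.5,0,0,0],[0,28,0,0.5,0,0,0],[0,28,0,0.5,0,0,0]]'; python3 -m crank '[[0,5,0,0,0,0,0],[0,10,0,0,0,0,0],[0,15,0,0,0,0,0],[0,20,0,0,0,0,0],[0,20,0,0,0,0,0]]'; python3 goal.py 506.5 -284.2 30 95.2
```

```text
clock: 6.5
eef_pos: [504.6, -256.4, 30.3]
eef_rot: [3.141, 0.0, 1.662]
wrist_force: [-0.1, 0.1, -3.3]
finger_gap: 29.4
finger_force: 45.0
clock: 7.0
eef_pos: [502.9, -237.3, 30.3]
eef_rot: [3.141, 0.001, 1.662]
wrist_force: [1.5, -3.3, -1.4]
finger_gap: 29.8
finger_force: 45.0
at [ 502.9 -237.3   30.3] [1.7995e+02 8.0000e-02 9.5210e+01] gap 29.8 t 7.0 j [-0.51  0.52  1.66 -0.    0.96 -0.6 ]
shift [-47.   -0.6   0.4] rot [0.001 0.001 0.   ]
```

```bash
python3 -m crank '[[0,5,0,0,0,0,0],[0,10,0,0,0,0,0],[0,15,0,0,0,0,0],[0,20,0,0,0,0,0],[0,25,0,0,0,0,0],[0,25,0,0,0,0,0]]'; python3 -m crank '[[0,5,0,0,0,0,0],[0,10,0,0,0,0,0],[0,14,0,0,0,0,0],[0,18,0,0,0,0,0],[0,21,0,0,0,0,0],[0,22,0,0,0,0,0],[0,22,0,0,0,0,0]]'; python3 goal.py 506.5 -284.2 30 95.2
cat > bars.py <<'E'
from h import *
M=np.array([550,-99.5]);a=np.radians(5.2);ex=np.array([np.cos(a),np.sin(a)]);ey=np.array([-ex[1],ex[0]])
for n in("top","scene"):
    p,W=cloud(n); H=hsv(p); h,s,v=H[...,0],H[...,1],H[...,2]; x,y,z=W[...,0],W[...,1],W[...,2]
    off=np.array([1.7,-1.8])*(1 if n=="top" else -1)
    d=W[...,:2]+off-M; mx=d@ex; my=d@ey
    t=(h<16)&(s>90)&(abs(mx)<100)&(my>22)&(my<115)
    k,l,st,_=cv2.connectedComponentsWithStats(t.astype(np.uint8))
    for j in range(1,k):
        if st[j,4]>20:
            b=l==j; tt=b&(z>47); u=tt if tt.sum()>10 else b
            print(n,'x',np.percentile(mx[u],[2,98]).round(1),'y',np.percentile(my[u],[2,98]).round(1),'z',np.percentile(z[b],[5,95]).round(1),'rect',rect(W,u))
    cv2.imwrite(f"pics/{n}_b.png",p[:,:,::-1])
E
python3 bars.py
```

```text
clock: 7.6
eef_pos: [500.6, -212.4, 30.3]
eef_rot: [3.141, 0.001, 1.662]
wrist_force: [0.0, -3.8, -1.2]
finger_gap: 29.8
finger_force: 45.0
clock: 8.3
eef_pos: [498.3, -189.8, 29.9]
eef_rot: [-3.141, -0.0, 1.662]
wrist_force: [-0.3, 0.4, -2.2]
finger_gap: 29.7
finger_force: 45.0
at [ 498.3 -189.8   29.9] [-1.7999e+02 -1.0000e-02  9.5230e+01] gap 29.7 t 8.3 j [-0.43  0.48  1.72  0.    0.94 -0.52]
shift [-94.7  -0.4  -0.1] rot [-0.    -0.     0.001]
top x [-73.8 -47.5] y [41.6 97.5] z [44.8 53.7] rect (314, array([481.7, -34.2]), array([27.4, 58.2]), 6.56, np.float64(51.4))
scene x [-65.2 -45.5] y [62.5 98. ] z [38.7 53.9] rect (63, array([493.3, -25. ]), array([19.2, 42.1]), 27.09, np.float64(52.4))
```

```bash
python3 -m crank '[[0,-20,0,0,0,0,0],[0,-50,0,0,0,0,0],[0,-95,0,0,0,0,0],[0,-95,0,0,0,0,0],[0,-95,60,0,0,0,0],[0,-95,100,0,0,0,0],[0,-95,119.5,0,0,0,0],[0,-95,119.5,0,0,0,0],[0,-95,119.5,0,0,0,0]]'; python3 goal.py 626.1 -273.4 30 95.2;python3 drift.py
python3 - <<'E'
import cv2
a=cv2.imread('pics/top_d.png')[140:270,270:430]; b=cv2.imread('pics/scene_d.png')[150:280,220:380]
cv2.imwrite('pics/c4.png',cv2.resize(cv2.hconcat([a,b]),None,fx=2.5,fy=2.5,interpolation=2))
E
```

```text
clock: 9.3
eef_pos: [625.4, -273.4, 29.2]
eef_rot: [-3.14, -0.001, 1.662]
wrist_force: [0.3, -0.4, -1.7]
finger_gap: 29.6
finger_force: 45.0
at [ 625.4 -273.4   29.2] [-1.7993e+02 -4.0000e-02  9.5240e+01] gap 29.6 t 9.3 j [-0.47  0.77  1.24 -0.    1.13 -0.56]
shift [-0.1  0.7 -0.8] rot [-0.001 -0.001  0.001]Traceback (most recent call last):
  File "drift.py", line 10, in <module>
    q=W[o]; print(n,'handle n',len(q),'along',np.percentile(al[o],[1,99]).round(1),'across',np.percentile(ac[o],[2,98]).round(1),'ztop',np.percentile(q[:,2],95).round(1))
                                              ~~~~~~~~~~~~~^^^^^^^^^^^^^^
    return _quantile_unchecked(
        a, q, axis, out, overwrite_input, method, keepdims, weights)
    return _ureduce(a,
                    func=_quantile_ureduce_func,
    ...<5 lines>...
                    overwrite_input=overwrite_input,
                    method=method)
    r = func(a, **kwargs)
    result = _quantile(arr,
                       quantiles=q,
    ...<2 lines>...
                       out=out,
                       weights=wgt)
    slices_having_nans = np.isnan(arr[-1, ...])
                                  ~~~^^^^^^^^^
IndexError: index -1 is out of bounds for axis 0 with size 0
```

View pics/c4.png

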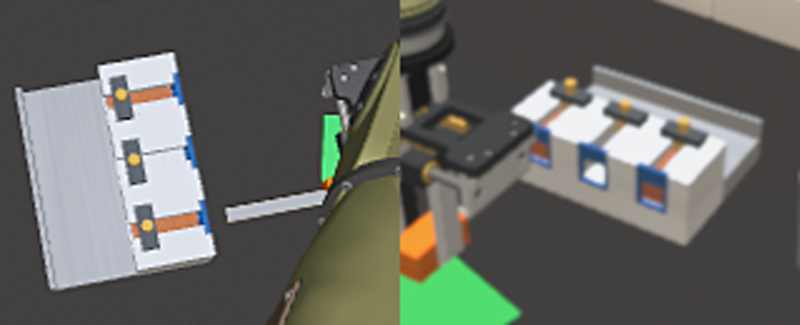

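That crop is the old picture, from before the first push, because the script stopped before saving the new one. I'll fix the script and look again.

```bash
sed -i "s/^    q=W\[o\]; print/    q=W[o]\n    if o.sum()>5: print/; s/^    p,W=cloud(n); /    p,W=cloud(n); cv2.imwrite(f'pics\/{n}_d.png',p[:,:,::-1]); /" drift.py; python3 drift.py;python3 - <<'E'
import cv2
a=cv2.imread('pics/top_d.png')[140:270,270:430]; b=cv2.imread('pics/scene_d.png')[150:280,220:380]
cv2.imwrite('pics/c5.png',cv2.resize(cv2.hconcat([a,b]),None,fx=2.5,fy=2.5,interpolation=2))
E
```

```text
rod n 189 tip 127.1 across near/far 1.0 2.4 z top 317.5 46.8
scene handle n 451 along [-30.5  21. ] across [-16.6  13.7] ztop 55.5
  return _methods._mean(a, axis=axis, dtype=dtype,
  ret = ret.dtype.type(ret / rcount)
Traceback (most recent call last):
  File "drift.py", line 14, in <module>
    print(' rod n',r.sum(),'tip',np.percentile(al[r],99).round(1),'across near/far',np.median(ac[r&(al<80)]).round(1),np.median(ac[r&(al>100)]).round(1),'z top',np.percentile(z[r&(al<80)],95).round(1),np.percentile(z[r&(al>95)],95).round(1))
                                                                                                                                                                                                         ~~~~~~~~~~~~~^^^^^^^^^^^^^^^^^
IndexError: index -1 is out of bounds for axis 0 with size 0
```

View pics/c5.png

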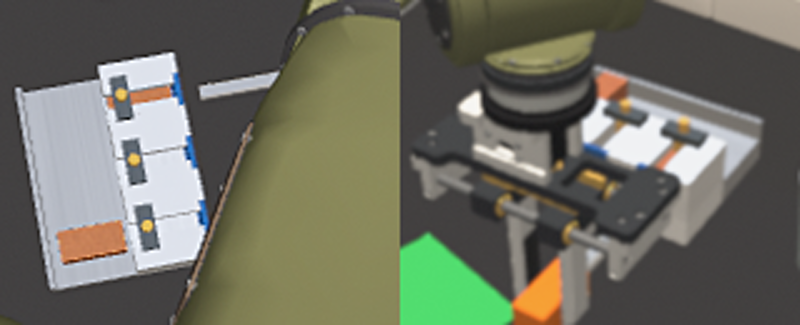

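Bar 0 lies on the shelf near (90,240). The rod tip at (202,92) is in line with the far bore's slot (bore 2).

```bash
python3 -m crank '[[0,10,0.3,0,0,0,0],[0,18,0.3,0,0,0,0],[0,24,0.3,0,0,0,0],[0,30,0.3,0,0,0,0],[0,35,0.3,0,0,0,0],[0,40,0.3,0,0,0,0],[0,45,0.3,0,0,0,0],[0,45,0.3,0,0,0,0]]'; python3 goal.py 626.1 -273.4 30 95.2;  python3 -m crank '[[0,5,0,0,0,0,0],[0,10,0,0,0,0,0],[0,15,0,0,0,0,0],[0,20,0,0,0,0,0],[0,25,0,0,0,0,0],[0,30,0,0,0,0,0],[0,35,0,0,0,0,0],[0,40,0,0,0,0,0],[0,45,0,0,0,0,0],[0,49,0,0,0,0,0]]'; python3 -m crank '[[0,0,0,0,0,0,0]]';python3 goal.py 626.1 -273.4 30 95.2; python3 bars.py
```

```text
clock: 10.25
eef_pos: [622.3, -229.1, 30.4]
eef_rot: [3.141, 0.002, 1.662]
wrist_force: [0.6, -3.1, -1.8]
finger_gap: 29.6
finger_force: 45.0
at [ 622.3 -229.1   30.4] [1.7995e+02 9.0000e-02 9.5230e+01] gap 29.6 t 10.2 j [-0.41  0.72  1.32 -0.    1.1  -0.5 ]
shift [-44.4  -0.3   0.5] rot [0.001 0.002 0.001]
clock: 11.25
eef_pos: [617.6, -179.5, 30.0]
eef_rot: [-3.142, -0.0, 1.662]
wrist_force: [-0.3, -0.4, -1.5]
finger_gap: 29.5
finger_force: 45.0
clock: 11.35
eef_pos: [617.7, -179.4, 30.0]
eef_rot: [-3.141, -0.0, 1.662]
wrist_force: [0.1, 0.2, -2.7]
finger_gap: 29.6
finger_force: 45.0
at [ 617.7 -179.4   30. ] [-1.7999e+02 -1.0000e-02  9.5250e+01] gap 29.6 t 11.3 j [-0.34  0.68  1.38  0.    1.07 -0.43]
shift [-94.4  -0.3  -0.1] rot [-0.    -0.     0.001]
top x [46.2 72.5] y [41.5 97.2] z [34.9 53.8] rect (291, array([601.5, -23.4]), array([27.4, 58.2]), 5.38, np.float64(51.3))
top x [-73.6 -47.4] y [72.8 98.1] z [47.1 53.7] rect (126, array([480.4, -19.2]), array([26.5, 28.5]), 6.72, np.float64(51.3))
```

```bash
python3 -m crank '[[0,-20,0,0,0,0,0],[0,-60,0,0,0,0,0],[0,-110,0,0,0,0,0],[0,-110,0,0,0,0,0],[0,-110,0,-30,0,0,0],[0,-110,0,-30,0,0,0]]'; python3 goal.py 497.5 -420.1 60 80.3
```

```text
clock: 12.05
eef_pos: [628.9, -291.7, 63.4]
eef_rot: [3.137, 0.003, 1.661]
wrist_force: [1.1, -0.5, -0.5]
finger_gap: 29.5
finger_force: 45.0
at [ 628.9 -291.7   63.4] [1.7974e+02 1.7000e-01 9.5150e+01] gap 29.5 t 12.1 j [-0.49  0.75  1.19  0.    1.2  -0.58]
shift [-116.1 -142.4    3. ] rot [0.005 0.002 0.259]
```

```bash
python3 -m crank '[[0,-116,-142,0,0,0,0.259],[0,-116,-142,0,0,0,0.259],[0,-116,-142,0,0,0,0.259],[0,-116,-142,0,0,0,0.259],[0,-116,-142,0,0,0,0.259],[0,-116,-142,0,0,0,0.259]]'; python3 -m crank '[[0,0,0,0,0,0,0],[0,0,0,0,0,0,0]]';python3 goal.py 497.5 -420.1 8.3 80.3
```

```text
clock: 12.65
eef_pos: [496.5, -418.5, 59.4]
eef_rot: [-3.141, -0.0, 1.402]
wrist_force: [0.8, -0.4, -1.9]
finger_gap: 29.5
finger_force: 45.0
clock: 12.85
eef_pos: [497.7, -417.2, 59.7]
eef_rot: [-3.142, -0.0, 1.404]
wrist_force: [-0.1, -0.8, -1.2]
finger_gap: 29.9
finger_force: 45.0
at [ 497.7 -417.2   59.7] [-1.800e+02 -1.000e-02  8.047e+01] gap 29.9 t 12.8 j [-0.75  0.66  1.35  0.    1.14 -0.59]
shift [-2.9  0.3 51.4] rot [-0.    -0.     0.003]
```

```bash
python3 -m crank '[[0,-3,0,20,0,0,0],[0,-3,0,40,0,0,0],[0,-3,0,48,0,0,0],[0,-3,0,51,0,0,0],[0,-3,0,51,0,0,0],[0,-3,0,51,0,0,0]]'; python3 -m crank '[[60,0,0,0,0,0,0],[60,0,0,0,0,0,0],[60,0,0,0,0,0,0],[60,0,0,-30,0,0,0],[60,0,0,-70,0,0,0],[60,0,0,-120,0,0,0],[60,0,0,-140,0,0,0],[60,0,0,-140,0,0,0]]'; python3 goal.py 481 -33 130 95.2
python3 - <<'E'
from h import *
f,W=cloud("top"); cv2.imwrite('pics/t6.png',f[100:330,240:540,::-1].repeat(2,0).repeat(2,1))
E
```

```text
clock: 13.45
eef_pos: [496.9, -421.0, 9.6]
eef_rot: [3.141, 0.001, 1.403]
wrist_force: [-0.7, -0.3, -2.3]
finger_gap: 29.6
finger_force: 45.0
clock: 14.25
eef_pos: [497.4, -422.0, 153.0]
eef_rot: [3.136, 0.004, 1.403]
wrist_force: [0.4, 0.2, -0.3]
finger_gap: 56.4
finger_force: 0.0
at [ 497.4 -422.   153. ] [179.7    0.2   80.37] gap 56.4 t 14.2 j [-0.76  0.57  1.27  0.    1.3  -0.59]
shift [380.9 -81.3  21.2] rot [ 0.005  0.004 -0.259]
```

View pics/t6.png

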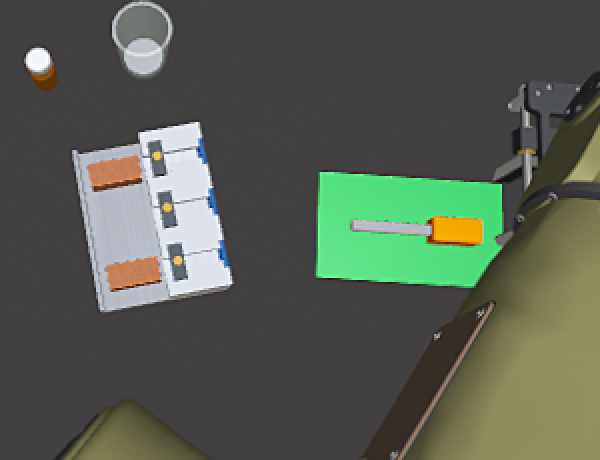

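The drift lies wholly on the mat, with its handle at (455,230). Both bars are on the shelf at (115,172) and (133,273), and all the bores are empty.

```bash
python3 goal.py 483.4 -36 148 96; python3 -m crank '[[60,380,-80,5,0,0,-0.272],[60,380,-80,5,0,0,-0.272],[60,380,-80,5,0,0,-0.272],[60,380,-80,5,0,0,-0.272],[60,380,-80,5,0,0,-0.272],[60,380,-80,5,0,0,-0.272],[60,380,-80,5,0,0,-0.272],[60,380,-80,5,0,0,-0.272],[60,380,-80,5,0,0,-0.272],[60,380,-80,5,0,0,-0.272]]'; python3 -m crank '[[60,0,0,0,0,0,0],[60,0,0,0,0,0,0]]'; python3 goal.py 483.4 -36 28 96
```

```text
at [ 496.7 -421.4  150.2] [1.7988e+02 8.0000e-02 8.0370e+01] gap 56.4 t 14.3 j [-0.76  0.57  1.27 -0.    1.3  -0.59]
shift [377.8 -77.5   1.5] rot [ 0.002  0.002 -0.273]
clock: 15.3
eef_pos: [480.5, -32.6, 142.8]
eef_rot: [-3.14, -0.0, 1.676]
wrist_force: [-0.2, 0.0, -0.5]
finger_gap: 56.8
finger_force: 0.0
clock: 15.5
eef_pos: [480.9, -34.0, 143.5]
eef_rot: [-3.141, -0.0, 1.673]
wrist_force: [-0.3, -0.4, -0.2]
finger_gap: 56.6
finger_force: 0.0
at [480.9 -34.  143.5] [-1.7996e+02 -1.0000e-02  9.5870e+01] gap 56.6 t 15.5 j [-0.15  0.21  1.78 -0.    1.15 -0.25]
shift [ -2.2   2.4 115.5] rot [-0.001 -0.    -0.002]
```

```bash
python3 -m crank '[[60,-2,2.5,40,0,0,0],[60,-2,2.5,80,0,0,0],[60,-2,2.5,100,0,0,0],[60,-2,2.5,114,0,0,0],[60,-2,2.5,114,0,0,0],[60,-2,2.5,114,0,0,0]]'; python3 -m crank '[[0,0,0,0,0,0,0],[0,0,0,0,0,0,0],[0,0,0,0,0,0,0],[0,0,0,0,0,0,0],[0,0,0,0,0,0,0]]' 30;  python3 -m crank '[[0,0,0,-20,0,0,0],[0,0,0,-60,0,0,0],[0,0,0,-110,0,0,0],[0,0,0,-140,0,0,0],[0,0,0,-140,0,0,0]]'; python3 goal.py 503 333 165 89
```

```text
clock: 16.1
eef_pos: [483.8, -35.4, 30.2]
eef_rot: [-3.141, -0.0, 1.674]
wrist_force: [0.4, 0.5, 0.3]
finger_gap: 56.5
finger_force: 0.0
clock: 16.6
eef_pos: [483.9, -34.8, 30.3]
eef_rot: [3.141, 0.0, 1.675]
wrist_force: [-1.5, -0.1, 4.3]
finger_gap: 28.2
finger_force: 30.0
clock: 17.1
eef_pos: [485.3, -35.0, 173.9]
eef_rot: [3.135, 0.002, 1.675]
wrist_force: [0.3, -0.0, -2.3]
finger_gap: 28.1
finger_force: 30.0
at [485.3 -35.  173.9] [1.7962e+02 1.0000e-01 9.5960e+01] gap 28.1 t 17.1 j [-0.15  0.18  1.74  0.    1.21 -0.25]
shift [364.1  55.8   8.7] rot [0.007 0.001 0.122]
```

```bash
python3 -m crank '[[0,364,56,0,0,0,0.12],[0,364,56,0,0,0,0.12],[0,364,56,0,0,0,0.12],[0,364,56,0,0,0,0.12],[0,364,56,0,0,0,0.12],[0,364,56,0,0,0,0.12],[0,364,56,0,0,0,0.12],[0,364,56,0,0,0,0.12],[0,364,56,0,0,0,0.12],[0,364,56,0,0,0,0.12]]' ; python3 -m crank '[[0,0,0,0,0,0,0],[0,0,0,0,0,0,0]]';python3 goal.py 503 333 91.5 89
```

```text
clock: 18.1
eef_pos: [501.2, 332.6, 168.5]
eef_rot: [-3.14, 0.001, 1.555]
wrist_force: [-0.0, 0.4, -2.0]
finger_gap: 27.6
finger_force: 30.0
clock: 18.3
eef_pos: [501.8, 332.0, 169.9]
eef_rot: [-3.141, 0.0, 1.553]
wrist_force: [-0.3, -0.4, -1.7]
finger_gap: 27.7
finger_force: 30.0
at [501.8 332.  169.9] [-1.7999e+02  1.0000e-02  8.9010e+01] gap 27.7 t 18.3 j [ 0.52  0.44  1.41 -0.    1.29  0.54]
shift [ 1.   1.2 78.4] rot [-0.  0.  0.]
```

```bash
python3 -m crank '[[0,1,1,30,0,0,0],[0,1,1,60,0,0,0],[0,1,1,70,0,0,0],[0,1,1,75,0,0,0],[0,1,1,77,0,0,0],[0,1,1,77,0,0,0]]'; python3 goal.py 503 333 91.5 89
```

```text
clock: 18.9
eef_pos: [503.1, 334.2, 94.0]
eef_rot: [3.14, -0.001, 1.555]
wrist_force: [-0.1, 0.3, -1.5]
finger_gap: 28.0
finger_force: 30.0
at [503.1 334.2  94. ] [ 1.7993e+02 -4.0000e-02  8.9070e+01] gap 28.0 t 18.9 j [0.53 0.53 1.48 0.   1.14 0.54]
shift [-1.2 -0.1  2.5] rot [ 0.001 -0.001  0.001]
```

```bash
python3 -m crank '[[0,0,0,1.2,0,0,0],[0,0,0,1.8,0,0,0],[0,0,0,1.8,0,0,0],[0,0,0,1.8,0,0,0]]';  python3 -m crank '[[50,0,0,0,0,0,0],[50,0,0,0,0,0,0],[50,0,0,0,0,0,0],[55,0,0,-30,0,0,0],[60,0,0,-60,0,0,0],[60,0,0,-70,0,0,0],[60,0,0,-70,0,0,0]]'; python3 goal.py 603.2 -25.2 148 95.3
```

```text
clock: 19.3
eef_pos: [502.7, 334.1, 91.3]
eef_rot: [3.141, -0.0, 1.555]
wrist_force: [0.4, -0.3, -1.0]
finger_gap: 28.1
finger_force: 30.0
clock: 20.0
eef_pos: [503.1, 334.3, 162.2]
eef_rot: [3.139, -0.001, 1.555]
wrist_force: [-1.2, 0.0, 0.3]
finger_gap: 56.2
finger_force: 0.0
at [503.1 334.3 162.2] [ 1.7988e+02 -7.0000e-02  8.9080e+01] gap 56.2 t 20.0 j [ 0.53  0.45  1.41 -0.    1.27  0.54]
shift [-357.9  105.8   14. ] rot [ 0.002 -0.001 -0.108]
```

```bash
python3 -m crank '[[60,-358,106,0,0,0,-0.108],[60,-358,106,0,0,0,-0.108],[60,-358,106,0,0,0,-0.108],[60,-358,106,0,0,0,-0.108],[60,-358,106,0,0,0,-0.108],[60,-358,106,0,0,0,-0.108],[60,-358,106,0,0,0,-0.108],[60,-358,106,0,0,0,-0.108],[60,-358,106,0,0,0,-0.108],[60,-358,106,0,0,0,-0.108]]' ; python3 -m crank '[[60,0,0,0,0,0,0],[60,0,0,0,0,0,0]]';python3 goal.py 603.2 -25.2 30 95.3
```

```text
clock: 21.0
eef_pos: [602.3, -25.3, 159.6]
eef_rot: [-3.139, -0.001, 1.662]
wrist_force: [-0.1, 0.6, -0.3]
finger_gap: 56.5
finger_force: 0.0
clock: 21.2
eef_pos: [602.7, -24.3, 160.9]
eef_rot: [-3.141, -0.0, 1.664]
wrist_force: [0.2, -0.5, -0.2]
finger_gap: 56.1
finger_force: 0.0
at [602.7 -24.3 160.9] [-1.7998e+02 -1.0000e-02  9.5360e+01] gap 56.1 t 21.2 j [-0.1   0.46  1.41  0.    1.27 -0.19]
shift [ -1.    0.5 130.9] rot [-0.    -0.     0.001]
```

```bash
python3 -m crank '[[60,-1,0.5,40,0,0,0],[60,-1,0.5,80,0,0,0],[60,-1,0.5,115,0,0,0],[60,-1,0.5,130,0,0,0],[60,-1,0.5,130,0,0,0],[60,-1,0.5,130,0,0,0]]'; python3 -m crank '[[0,0,0,0,0,0,0],[0,0,0,0,0,0,0],[0,0,0,0,0,0,0],[0,0,0,0,0,0,0],[0,0,0,0,0,0,0]]' 30;  python3 -m crank '[[0,0,0,-20,0,0,0],[0,0,0,-60,0,0,0],[0,0,0,-110,0,0,0],[0,0,0,-140,0,0,0],[0,0,0,-140,0,0,0]]'; python3 goal.py 583 332 170 89
```

```text
clock: 21.8
eef_pos: [604.3, -26.3, 32.7]
eef_rot: [3.14, 0.0, 1.663]
wrist_force: [-0.1, -0.2, 0.0]
finger_gap: 56.0
finger_force: 0.0
clock: 22.3
eef_pos: [603.7, -26.6, 31.6]
eef_rot: [3.141, 0.0, 1.663]
wrist_force: [-1.4, -0.4, 4.7]
finger_gap: 27.8
finger_force: 30.0
clock: 22.8
eef_pos: [605.1, -26.7, 175.9]
eef_rot: [3.134, 0.001, 1.663]
wrist_force: [0.4, -0.3, -1.6]
finger_gap: 27.8
finger_force: 30.0
at [605.1 -26.7 175.9] [1.7959e+02 8.0000e-02 9.5270e+01] gap 27.8 t 22.8 j [-0.1   0.44  1.4   0.    1.3  -0.2 ]
shift [359.2  10.9   5.4] rot [0.007 0.001 0.109]
```

```bash
python3 -m crank '[[0,359,11,0,0,0,0.11],[0,359,11,0,0,0,0.11],[0,359,11,0,0,0,0.11],[0,359,11,0,0,0,0.11],[0,359,11,0,0,0,0.11],[0,359,11,0,0,0,0.11],[0,359,11,0,0,0,0.11],[0,359,11,0,0,0,0.11],[0,359,11,0,0,0,0.11],[0,359,11,0,0,0,0.11]]' ; python3 -m crank '[[0,0,0,0,0,0,0],[0,0,0,0,0,0,0]]';python3 goal.py 583 332 93 89
```

```text
clock: 23.8
eef_pos: [581.5, 330.8, 170.1]
eef_rot: [-3.14, 0.001, 1.552]
wrist_force: [-0.2, -0.8, -2.6]
finger_gap: 27.5
finger_force: 30.0
clock: 24.0
eef_pos: [581.9, 330.6, 171.2]
eef_rot: [3.142, 0.0, 1.551]
wrist_force: [-0.5, 0.2, -1.1]
finger_gap: 27.9
finger_force: 30.0
at [581.9 330.6 171.2] [180.     0.    88.87] gap 27.9 t 24.0 j [ 0.46  0.6   1.18 -0.    1.37  0.48]
shift [ 1.4  1.1 78.2] rot [ 0.     0.    -0.002]
```

```bash
python3 -m crank '[[0,1,1,30,0,0,0],[0,1,1,60,0,0,0],[0,1,1,70,0,0,0],[0,1,1,75,0,0,0],[0,1,1,76,0,0,0],[0,1,1,76,0,0,0],[0,1,1,76,0,0,0]]'; python3 goal.py 583 332 93 89
```

```text
clock: 24.7
eef_pos: [582.9, 333.1, 96.5]
eef_rot: [3.14, -0.001, 1.553]
wrist_force: [-0.0, -0.0, -1.0]
finger_gap: 27.7
finger_force: 30.0
at [582.9 333.1  96.5] [ 1.7991e+02 -5.0000e-02  8.8970e+01] gap 27.7 t 24.7 j [0.46 0.66 1.25 0.   1.23 0.48]
shift [-1.1  0.1  3.5] rot [ 0.002 -0.001 -0.001]
```

```bash
python3 -m crank '[[0,0,0,1.5,0,0,0],[0,0,0,3,0,0,0],[0,0,0,3,0,0,0],[0,0,0,3,0,0,0]]';  python3 -m crank '[[50,0,0,0,0,0,0],[50,0,0,0,0,0,0],[50,0,0,0,0,0,0],[55,0,0,-30,0,0,0],[60,0,0,-60,0,0,0],[60,0,0,-70,0,0,0],[60,0,0,-70,0,0,0]]'; python3 goal.py 398 280.3 150 89
```

```text
clock: 25.1
eef_pos: [582.6, 333.0, 92.7]
eef_rot: [3.141, -0.0, 1.553]
wrist_force: [-1.4, -1.2, 3.8]
finger_gap: 27.8
finger_force: 30.0
clock: 25.8
eef_pos: [582.9, 333.1, 163.2]
eef_rot: [3.14, -0.001, 1.553]
wrist_force: [0.2, -0.7, -0.3]
finger_gap: 56.4
finger_force: 0.0
at [582.9 333.1 163.2] [ 1.7988e+02 -6.0000e-02  8.8970e+01] gap 56.4 t 25.8 j [ 0.46  0.61  1.18 -0.    1.35  0.48]
shift [ -56.2 -183.9   12.8] rot [ 0.002 -0.001 -0.001]
```

```bash
python3 -m crank '[[0,-56,-184,0,0,0,0],[0,-56,-184,0,0,0,0],[0,-56,-184,0,0,0,0],[0,-56,-184,0,0,0,0],[0,-56,-184,0,0,0,0],[0,-56,-184,60,0,0,0],[0,-56,-184,60,0,0,0],[0,-56,-184,60,0,0,0]]'; python3 -m crank '[[0,0,0,0,0,0,0],[0,0,0,0,0,0,0]]'; python3 goal.py 398 280.3 66 89
python3 - <<'E'
from h import *
a,_=cloud("top"); b,_=cloud("scene")
cv2.imwrite('pics/c7.png',cv2.resize(cv2.hconcat([a[160:330,80:330,::-1],b[70:240,260:470,::-1]]),None,fx=1.7,fy=1.7,interpolation=2))
E
```

```text
clock: 26.6
eef_pos: [396.8, 279.7, 100.3]
eef_rot: [-3.137, 0.003, 1.553]
wrist_force: [0.4, -0.2, 0.9]
finger_gap: 0.6
finger_force: 0.0
clock: 26.8
eef_pos: [398.2, 280.6, 103.3]
eef_rot: [3.14, -0.001, 1.553]
wrist_force: [0.6, -0.1, 0.6]
finger_gap: 0.6
finger_force: 0.0
at [398.2 280.6 103.3] [ 1.7992e+02 -5.0000e-02  8.8960e+01] gap 0.6 t 26.8 j [0.54 0.28 1.81 0.   1.06 0.56]
shift [-0.4 -0.3 37.3] rot [ 0.001 -0.001 -0.001]
```

View pics/c7.png

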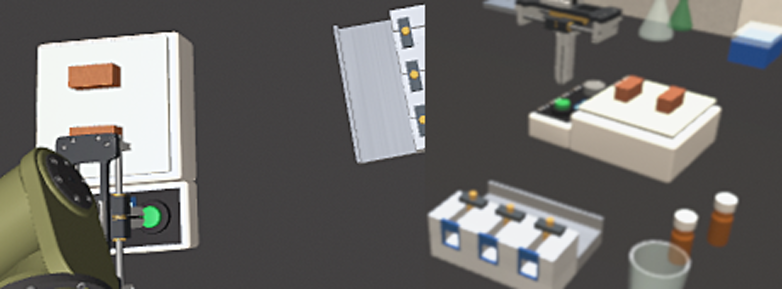

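Both bars lie flat and apart on the plate, at (95,75) and (95,130). The vials and beaker are untouched, and the closed fingers are over the green button.

```bash
python3 -m crank '[[0,0,0,15,0,0,0],[0,0,0,30,0,0,0],[0,0,0,35,0,0,0],[0,0,0,37,0,0,0],[0,0,0,39,0,0,0],[0,0,0,40,0,0,0],[0,0,0,41,0,0,0],[0,0,0,41,0,0,0]]'
```

```text
clock: 27.7
eef_pos: [397.7, 280.4, 61.5]
eef_rot: [3.141, -0.0, 1.553]
wrist_force: [-1.2, 0.4, 5.0]
finger_gap: 0.9
finger_force: 2.3
```

```bash
python3 -m crank '[[0,0,0,1,0,0,0],[0,0,0,1.5,0,0,0],[0,0,0,1.5,0,0,0]]';python3 -m crank '[[0,0,0,1,0,0,0],[0,0,0,1,0,0,0]]'
```

```text
clock: 28.0
eef_pos: [397.8, 280.5, 60.9]
eef_rot: [3.141, -0.001, 1.553]
wrist_force: [-7.0, -4.2, 20.6]
finger_gap: 0.7
finger_force: 10.0
clock: 28.2
eef_pos: [397.9, 280.5, 60.7]
eef_rot: [3.14, -0.001, 1.553]
wrist_force: [-11.3, -6.1, 30.9]
finger_gap: 0.3
finger_force: 15.6
```

Force has risen well past the 5 N spring, so the button is at its stop. I'll release it, move back out of view and check.

```bash
python3 -m crank '[[0,0,0,-10,0,0,0],[0,0,0,-50,0,0,0],[0,0,0,-100,0,0,0],[0,0,0,-140,0,0,0],[0,0,0,-140,0,0,0],[0,-130,0,-140,0,0,0],[0,-130,0,-140,0,0,0],[0,-130,0,-140,0,0,0],[0,-130,0,-140,0,0,0]]'; python3 -m crank '[[0,0,0,0,0,0,0],[0,0,0,0,0,0,0],[0,0,0,0,0,0,0]]'
python3 - <<'E'
from h import *
a,W=cloud("top"); b,_=cloud("scene")
H=hsv(a);h,s,v=H[...,0],H[...,1],H[...,2];z=W[...,2]
t=(h<16)&(s>90)&(W[...,1]>230)&(z>75)&(W[...,0]>430)
k,l,st,_=cv2.connectedComponentsWithStats(t.astype(np.uint8))
for j in range(1,k):
    if st[j,4]>20: print(rect(W,(l==j)&(z>109)),rect(W,l==j)[4])
g=(h>50)&(h<75)&(s>120)&(z>30)&(W[...,1]>200); print('btn',rect(W,g))
cv2.imwrite('pics/c8.png',cv2.vconcat([a[100:330,80:520,::-1],b[60:330,100:540,::-1]]))
E
```

```text
clock: 29.1
eef_pos: [395.0, 147.8, 198.0]
eef_rot: [-3.141, 0.0, 1.55]
wrist_force: [0.0, -0.2, 0.7]
finger_gap: 0.6
finger_force: 0.0
clock: 29.4
eef_pos: [395.1, 151.0, 198.3]
eef_rot: [-3.141, 0.0, 1.554]
wrist_force: [0.2, -0.8, 0.1]
finger_gap: 0.4
finger_force: 0.0
(334, array([580.2, 336.1]), array([61.1, 28.2]), 89.32, np.float64(112.3)) 112.0
(341, array([500.4, 333.5]), array([59.9, 27. ]), 88.27, np.float64(112.5)) 112.1
btn (0, array([0., 0.]), array([0., 0.]), 0.0, np.float64(nan))
  return np.nanmean(a, axis, out=out, keepdims=keepdims)
```

View pics/c8.png

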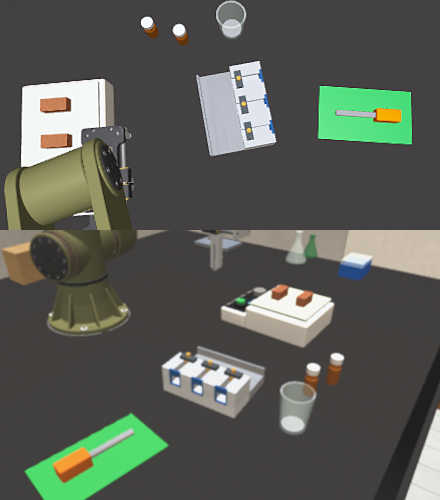

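Both bars lie flat on the plate, the drift is on the mat, the bores are empty, and the vials and beaker are where they started.

```bash
python3 -c "
from cell import manip; print(manip.sign_off())"
```

```text
the job is handed in; nothing more can be done
None
```

The job is handed in at about 29 s of the 210 s allowed: both bars present (bores 0 and 2; bore 1 was empty) lie flat and apart on the plate, the drift rod is on the mat, and the start button was pressed to its stop (about 31 N) and released, though the arm hid it from the top camera in the last check.

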